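Open the red-keyed fuse box

TASK

Open the fuse box that has the red key so its fuses can be checked: turn the red key a quarter turn clockwise, right to its stop, then lift the white panel by its bar handle until it stands nearly upright, and leave it open with the key still turned. Do not turn the key of the other, blue-keyed box.

Things in the scene. Friction and masses are not known exactly. Their poses are not given: they have to be found in the camera images.
- red_box: Grey fuse box, fixed; 110 mm deep (x), 140 wide (y), 80 high with its white top panel shut; feet stick out 16 mm at its sides. Red key and rosette. Origin: centre of its underside on the worktop; z up, -x its front (handle side, towards the robot). Panel hinge: along y at x +55, z 74 mm. Blue-keyed twin beside it, either side, 200 mm or more centre to centre.
- red_handle (a point): Middle of the box's bar handle: dark round bar 9 mm thick, 90 long, along the box's y. Panel shut: at x -110, y 0, z 77 mm of the box, 55 mm before the panel's edge, open space around and below. It swings with the panel, 165 mm from the hinge; being round, a grip across it can point straight down all the way. About 4 N lifts it.
- red_key (a joint): Turn of the red key, rad: 0 locked, wing along the box's x; grows clockwise from above to a stop at 1.57, wing along y; free of the panel only near there. 0.07 N m turns it; it stays where left. Upright axis at x -15, y 0 of the box; red wing 34 mm long, 9 thick, z 98 to 130 mm, grip at z 115; below it a thin stem and a 24 mm barrel to z 85.
- red_panel (a joint): Opening angle of the red-keyed box's panel, rad: 0 shut and level, 1.57 upright, stop at 1.75. Opening, the handle rises and goes towards the box's +x, away from the robot. Stiff hinge: the panel stays at any angle where it is left.
- blue_key (a joint): Turn of the blue key on the second, otherwise equal box, rad, same meaning as red_key. It starts near 0 and must be left there.

How it is judged:
On the way, in this order (a step that is already met when the one before it is completed fails the run):
1. the red key is turned a quarter turn while the panel is still shut (value of joint red_key above 1.3 rad and value of joint red_panel below 0.1 rad), for 0.2 s.
2. the panel is swung open (value of joint red_panel above 1.05 rad), for 0.2 s.
At the end, for the whole second after the job is handed in: The red-keyed box's panel stands open by more than 1.05 rad (60 degrees) with its key turned past 1.3 rad (75 degrees), and the blue key is below 0.35 rad (20 degrees) (value of joint red_panel above 1.05 rad and value of joint red_key above 1.3 rad and value of joint blue_key below 0.35 rad); the robot touches nothing.
It fails at once if the blue key is turned (value of joint blue_key above 0.35 rad).
It also fails if it takes over 51 s, if anything falls off the work surface, if the arm or the gripper's body presses on something with over 40 N, if the wrist force passes 120 N, or if a joint passes its speed limit or range.

ROBOT

A 7-joint arm with a two-finger parallel gripper is mounted at the origin on a cart in front of the work surface, level with it; the furniture and walls round the work are solid. World frame = base frame: x ahead of the robot, y to its left, z up, the work surface at z = 0. Lengths are in m, angles in rad, forces in N, time in s.
With the tool pointing down it reaches from about 0.4 to 0.85 m from the base axis. Payload 6.9 kg.
Tool frame: the origin (TCP) lies between the finger pads; the fingertips stand 11 mm ahead of it and the grasp point (between the pads) lies 8 mm behind it (nose_length is the distance from the TCP to the fingertips, in m); z points along the fingers, y is the line along which they close (so a half turn about z gives the same grasp; the last joint's range is limited). The gripper opens to 85 mm and grips with 20 to 120 N. Pads are 22 mm wide; open, the fingers measure 114 mm over their backs; the gripper's body (76 mm by 85 mm) begins 54 mm behind the grasp point. The pads swing forward as they close: fully open they stand 13 mm farther back than shut.
Start: joints at [-1.107, 0.507, -0.238, 1.5, 0.126, 1.149, -0.155], TCP at [0.219, 0.585, 0.242] pointing down, gripper open.
Joint ranges: [-3.08, 3.08], [-0.24, 2.05], [-1.43, 1.35], [0, 2.5], [-1.52, 4.66], [0.17, 1.96], [-2.89, 2.89]. Speed limits (rad/s): [2.39, 2.39, 3.14, 3.14, 3.14, 3.14, 3.14].

INTERFACE

Orientations are given as a unit quaternion [w, x, y, z].
In Python, from station import get_obs, capture, job_done, spot_in, trace, place_of, nose_length gives the robot as it stands.
- The arm moves only by the tool jog_arm, never from a script. Its argument "moves" is text: rows parted by semicolons, each of 7 numbers parted by spaces: the closure, from -1 (fully open) to 1 (shut), so that 0 is half open, then the shift along the tool's x, y, z in cm, then the turn, a rotation vector about the tool's x, y, z in rad. In form: claw tx ty tz rx ry rz; .... A call has 1 to 12 rows; each row is the pose to reach, as a shift and turn from the pose commanded when the call began, along the tool's axes at that moment; what a row does not reach only later rows make up. A row lasts 1/12 s, in which the tool goes at most 41.7 mm and 7.16 degrees, less where a joint would pass 70% of its speed; a pose out of reach is approached as far as the arm can. A call with a gripper value outside its range is refused whole. The fingers move at their own pace and stop on an object; the grip force is fixed at half the most. Time passes only in rows, so rows that repeat a pose let the fingers close. It gives the time, the measured TCP pose, the force, the opening and the grip force at its end, in the units of the state.
- get_obs(): the state, without advancing time (a new reading comes with each control period).
- capture(name): name is "scene" or "top" or "wrist"; returns a dict with "color" (480x640x3 uint8, blue, green, red), "z_map" (480x640 float32, m along the optical axis (not along the pixel's ray), 0 where there is no reading), "mtx" (3x3 intrinsics, pixels), "origin" and "rotation" of the camera in the world. Camera axes: x right, y up, looking along -z (the intrinsics and any distortion apply to the point x, -y, -z); pixel columns grow to the right and rows downward; lengths in m; the calibration is good to about 2 mm. A picture is of the moment at which its call begins.
- job_done(): hands the job in; it is judged then, once.
Trained networks look in a picture, given as the dict that the camera call returned (one of the last four; its "shot" number tells which), for a name from the list of things; names that differ only in an ending like _2 or _b are one class to them, and where a whole thing is asked for, a point or a joint stands for the part that bears it (a point fixed in the world has none). Each returns a list of dicts, best first, with "conf" (0 to 1); they miss things now and then, are a little off and sometimes report something else, mostly with a low value. They report only what shows in the picture. A call takes as long as a camera call.
- spot_in(thing, picture): "location" ([row, column] in pixels, amid what is visible of it).
- trace(thing, picture): "region" (480x640 bool, what is visible of it) and "location" ([row, column] in pixels, amid what is visible of it).
- place_of(thing, picture): "location" ([row, column] in pixels: a listed point, or the origin of a listed thing).
The state is a dict: "time_s": time; "joints": joint angles; "qvel": joint speeds; "joint_efforts": joint torques, N m; "eef_pos": TCP position; "ee_rot": TCP orientation; "force": force on the tool from outside, world axes, zero at the start; "wrist_torque": the same for the moment, N m; "gripper_width": finger opening in m; "gripper_force": force on a finger pad.
Only numpy, scipy, OpenCV 4.12 (cv2) and the standard library are available. Lean on these libraries where they do the work, as an engineer would, in place of code of your own. Each camera call takes 0.05 s, during which the arm holds its last target. There are 200 camera calls.

## Working session

There is one attempt and no reset: what is moved stays moved. The work goes in short steps, Python scripts to look and compute and a tool call to move; the robot and the scene stay as the last step left them, time stands still between calls to the robot, and variables do not carry over. Pictures are saved under pics/ and viewed, at most 10 in all, crops included, and the job is handed in when it is done.

Besides the shell and the picture viewer there is one more tool, called after "Call:" by a JSON object that holds its "op" and its "data". jog_arm: Moves the arm, as the interface text tells. Its arguments: {"type":"object","properties":{"moves":{"type":"string"}},"required":["moves"]}

```bash
ls; mkdir -p pics
cat > h.py <<'E'
import numpy as np, cv2
from station import *
def world(p,rc,z=None):
    """pixels Nx2 (row,col) -> world, by depth map or on plane z"""
    rc=np.atleast_2d(rc).astype(float)
    K=p["mtx"]; R=np.array(p["rotation"]); o=np.array(p["origin"])
    d=np.c_[(rc[:,1]-K[0][2])/K[0][0],-(rc[:,0]-K[1][2])/K[1][1],-np.ones(len(rc))]
    w=d@R.T
    if z is None:
        s=p["z_map"][rc[:,0].astype(int),rc[:,1].astype(int)]
    else: s=(z-o[2])/w[:,2]
    return o+w*s[:,None]
E
python3 - <<'E'
from h import *
o=get_obs(); print({k:np.round(v,3) for k,v in o.items()})
for n in("top","scene"):
    p=capture(n); cv2.imwrite(f"pics/{n}0.png",p["color"])
    print(n,np.round(p["origin"],3),p["mtx"][0],{k for k in p})
    for t in("red_box","red_key","red_handle","blue_key"):
        for r in trace(t,p)[:2]:
            m=np.argwhere(r["region"]); w=world(p,m); w=w[p["z_map"][m[:,0],m[:,1]]>0]
            print(t,round(r["conf"],2),r["location"],len(m),np.round(np.median(w,0),3),np.round(np.percentile(w,[2,98],axis=0),3).tolist())
    for r in place_of("red_handle",p)[:1]: print("handle pt",r, world(p,r["location"],0.077))
    for r in place_of("red_box",p)[:1]: print("box o",r, world(p,r["location"],0.0))
E
```

```text
pics
{'time_s': np.float64(0.0), 'joints': array([-1.106,  0.508, -0.238,  1.501,  0.126,  1.149, -0.155]), 'qvel': array([ 0.001,  0.002,  0.001,  0.001, -0.   , -0.   ,  0.001]), 'joint_efforts': array([-0.0000e+00, -6.2059e+01, -2.1870e+00, -2.4967e+01,  1.3000e-02,
        1.2000e-02,  0.0000e+00]), 'eef_pos': array([0.219, 0.585, 0.241]), 'ee_rot': array([-0.   ,  0.178,  0.984, -0.001]), 'force': array([-0.581, -0.082, -0.046]), 'wrist_torque': array([-0.016, -0.009,  0.01 ]), 'gripper_force': np.float64(0.0), 'gripper_width': np.float64(0.085)}
top [0.354 0.231 0.888] [510.41091016   0.         316.00231619] {'mtx', 'shot', 'origin', 'color', 'rotation', 'z_map'}Traceback (most recent call last):
  File "<stdin>", line 8, in <module>
  File "h.py", line 8, in world
    w=d@R.T
      ~^~~~
ValueError: matmul: Input operand 1 has a mismatch in its core dimension 0, with gufunc signature (n?,k),(k,m?)->(n?,m?) (size 4 is different from 3)
```

```bash
sed -i 's/^import numpy.*/&\nfrom scipy.spatial.transform import Rotation as Ro/; s/R=np.array(p\["rotation"\])/R=Ro.from_quat(np.array(p["rotation"])[[1,2,3,0]]).as_matrix()/' h.py
python3 - <<'E'
from h import *
for n in("top","scene"):
    p=capture(n); cv2.imwrite(f"pics/{n}0.png",p["color"])
    print(n,np.round(p["origin"],3),p["mtx"][0])
    for t in("red_box","red_key","red_handle","blue_key"):
        for r in trace(t,p)[:2]:
            m=np.argwhere(r["region"]); w=world(p,m); w=w[p["z_map"][m[:,0],m[:,1]]>0]
            if len(w): print(t,round(r["conf"],2),r["location"],len(m),np.round(np.median(w,0),3),np.round(np.percentile(w,[2,98],axis=0),3).tolist())
    for r in place_of("red_handle",p)[:1]: print("handle pt",r, world(p,r["location"],0.077))
    for r in place_of("red_box",p)[:1]: print("box o",r, world(p,r["location"],0.0))
E
```

```text
top [0.354 0.231 0.888] [510.41091016   0.         316.00231619]
red_box 0.61 [200.4, 357.3] 6453 [0.548 0.045 0.08 ] [[0.456, -0.036, 0.004], [0.606, 0.112, 0.125]]
red_key 0.8 [189.1, 366.2] 251 [0.55  0.032 0.126] [[0.536, 0.012, 0.081], [0.568, 0.037, 0.132]]
red_handle 0.96 [197.2, 363.7] 5415 [0.552 0.037 0.081] [[0.455, -0.037, 0.077], [0.606, 0.105, 0.128]]
blue_key 0.63 [271.8, 200.8] 226 [0.563 0.32  0.129] [[0.549, 0.314, 0.081], [0.582, 0.332, 0.133]]
handle pt {'location': [237.9, 403.2], 'conf': 0.79} [[0.45841362 0.01020576 0.077     ]]
box o {'location': [202.3, 352.7], 'conf': 0.62} [[0.57117681 0.03262032 0.        ]]
scene [ 0.159 -0.305  0.707] [458.1765595    0.         320.40426796]
red_box 0.92 [299.2, 367.0] 7021 [0.539 0.016 0.081] [[0.456, -0.047, 0.002], [0.626, 0.099, 0.117]]
red_key 0.62 [276.8, 365.8] 204 [0.547 0.025 0.123] [[0.534, 0.021, 0.092], [0.565, 0.033, 0.133]]
red_handle 0.86 [290.2, 367.5] 4634 [0.55  0.023 0.081] [[0.453, -0.039, 0.078], [0.623, 0.099, 0.126]]
blue_key 0.72 [191.1, 273.7] 241 [0.563 0.317 0.116] [[0.548, 0.312, 0.086], [0.579, 0.329, 0.132]]
handle pt {'location': [324.2, 335.1], 'conf': 0.56} [[0.46401809 0.01072928 0.077     ]]
```

View pics/top0.png

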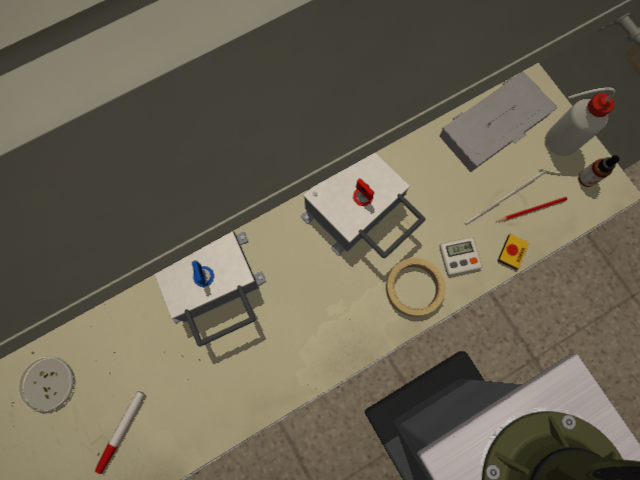

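Run:
```python
from h import *
for n in("top","scene"):
    p=capture(n)
    r=trace("red_handle",p)[0]["region"]; m=np.argwhere(r); w=world(p,m); c=p["color"][r].astype(int)
    white=(c.min(1)>120)&(abs(w[:,2]-.08)<.006)
    rect=cv2.minAreaRect(w[white,:2].astype(np.float32)); print(n,"panel",rect, np.median(w[white,2]))
    print(np.round(cv2.boxPoints(rect),3).tolist())
    dark=(c.max(1)<110)&(abs(w[:,2]-.077)<.02); rd=cv2.minAreaRect(w[dark,:2].astype(np.float32)); print("dark",rd,np.round(cv2.boxPoints(rd),3).tolist())
    r=trace("red_key",p)[0]["region"]; m=np.argwhere(r); w=world(p,m); t=w[(w[:,2]>.115)&(w[:,2]<.14)]
    rk=cv2.minAreaRect(t[:,:2].astype(np.float32)); print("key",len(t),rk,t.mean(0))
    u=np.linalg.svd(t[:,:2]-t[:,:2].mean(0))[2][0]; print("dir deg",np.degrees(np.arctan2(u[1],u[0])))
p=capture("top");a=p["color"][140:270,290:440];cv2.imwrite("pics/c1.png",cv2.resize(a,None,fx=5,fy=4.5,interpolation=cv2.INTER_CUBIC)[:600,:800])
```

```text
top panel ((0.5667802095413208, 0.03364016115665436), (0.11059336364269257, 0.1420891284942627), 12.92011833190918) 0.08040477943414581
[[0.4970000088214874, 0.09099999815225601], [0.5289999842643738, -0.04800000041723251], [0.6370000243186951, -0.023000000044703484], [0.6050000190734863, 0.11500000208616257]]
dark ((0.5361402034759521, 0.02890755981206894), (0.1663094311952591, 0.135464608669281), 13.011290550231934) [[0.4399999976158142, 0.07599999755620956], [0.4699999988079071, -0.0560000017285347], [0.6320000290870667, -0.017999999225139618], [0.6019999980926514, 0.11400000005960464]]
key 158 ((0.5512645840644836, 0.030767109245061874), (0.03233160823583603, 0.010051150806248188), 11.667975425720215) [0.55084144 0.0315657  0.12719029]
dir deg -167.9999452047423
scene panel ((0.5656141042709351, 0.03186412900686264), (0.11318173259496689, 0.1407107263803482), 13.360641479492188) 0.0812382134902776
[[0.49399998784065247, 0.08699999749660492], [0.5270000100135803, -0.05000000074505806], [0.6370000243186951, -0.024000000208616257], [0.6039999723434448, 0.11299999803304672]]
dark ((0.5272621512413025, 0.017660580575466156), (0.15274810791015625, 0.13025298714637756), 9.6847562789917) [[0.4410000145435333, 0.0689999982714653], [0.46299999952316284, -0.05900000035762787], [0.6140000224113464, -0.03400000184774399], [0.5920000076293945, 0.0949999988079071]]
key 144 ((0.5499123930931091, 0.028650952503085136), (0.03403622284531593, 0.009570218622684479), 12.378297805786133) [0.54822003 0.02664861 0.12680621]
dir deg -168.89204058771446
```

View pics/c1.png

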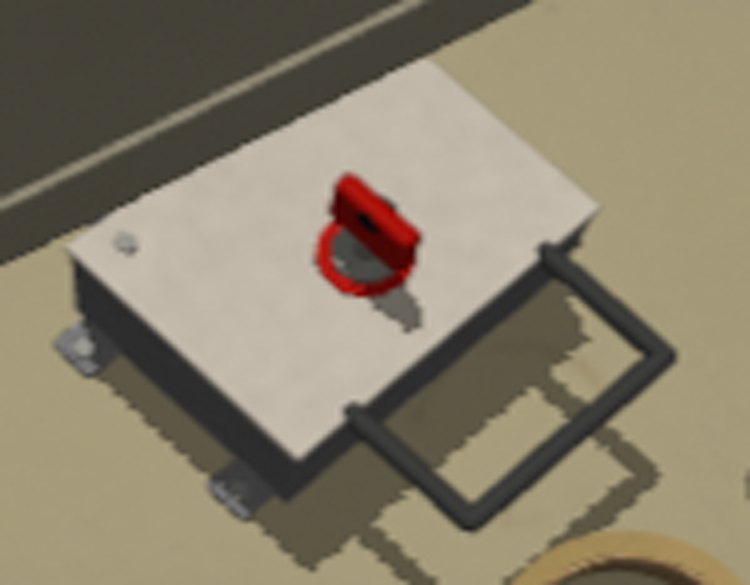

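View pics/scene0.png

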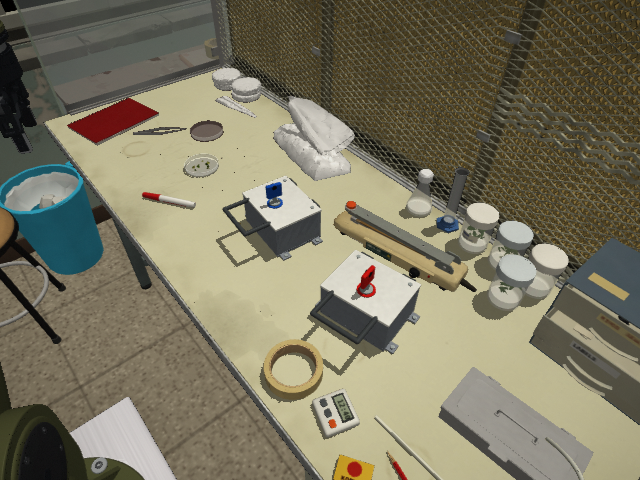

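Call:
{"op": "jog_arm", "data": {"moves": "-1 -25 -20 0 0 0 -0.3; -1 -25 -20 0 0 0 -0.3; -1 -25 -20 0 0 0 -0.3; -1 -50.6 -40.4 0 0 0 -0.585; -1 -50.6 -40.4 0 0 0 -0.585; -1 -50.6 -40.4 0 0 0 -0.585; -1 -50.6 -40.4 0 0 0 -0.585; -1 -50.6 -40.4 0 0 0 -0.585; -1 -50.6 -40.4 0 0 0 -0.585; -1 -50.6 -40.4 0 0 0 -0.585; -1 -50.6 -40.4 0 0 0 -0.585; -1 -50.6 -40.4 0 0 0 -0.585"}}

```text
time_s: 2.15
eef_pos: [0.4756, 0.1555, 0.2426]
ee_rot: [0.0, -0.113, 0.994, 0.0]
force: [0.9, 1.5, 0.1]
gripper_width: 0.0855
gripper_force: 0.0
```

```bash
cat >> h.py <<'E'
def to(pos,yaw_y):
    """shift (cm) and rotation vector in tool axes to reach pos, tool down, tool y at yaw_y deg"""
    o=get_obs(); R=Ro.from_quat(np.array(o["ee_rot"])[[1,2,3,0]])
    a=np.radians(yaw_y); y=np.array([np.cos(a),np.sin(a),0]); z=np.array([0,0,-1.]); T=Ro.from_matrix(np.c_[np.cross(y,z),y,z])
    print("t",round(float(o["time_s"]),2),"pos",np.round(o["eef_pos"],4),"yaw_y",np.round(np.degrees(np.arctan2(*R.as_matrix()[[1,0],1])),1),"q",np.round(o["joints"],2),"F",np.round(o["force"],1))
    print("move",np.round(R.inv().apply(np.array(pos)-o["eef_pos"])*100,2),np.round((R.inv()*T).as_rotvec(),3))
E
python3 -c "
from h import *
to([.5515,.0295,.242],103)"
```

```text
t 2.15 pos [0.4756 0.1555 0.2426] yaw_y 103.0 q [-0.16  0.32 -0.28  1.82  0.1   1.02  1.32] F [0.9 1.5 0.1]
move [ -4.57 -13.98   0.07] [-0.     0.001 -0.001]
```

Call:
{"op": "jog_arm", "data": {"moves": "-1 -4.6 -14 0 0 0 0; -1 -4.6 -14 0 0 0 0; -1 -4.6 -14 0 0 0 0; -1 -4.6 -14 0 0 0 0; -1 -4.6 -14 0 0 0 0; -1 -4.6 -14 0 0 0 0; -1 -4.6 -14 0 0 0 0; -1 -4.6 -14 0 0 0 0"}}

```text
time_s: 2.82
eef_pos: [0.5505, 0.0329, 0.2424]
ee_rot: [-0.0, -0.114, 0.993, 0.0]
force: [-0.2, -0.7, -0.8]
gripper_width: 0.0854
gripper_force: 0.0
```

Run:
```python
from h import *
p=capture("wrist"); cv2.imwrite("pics/w1.png",p["color"])
for r in trace("red_key",p)[:1]:
    m=np.argwhere(r["region"]); w=world(p,m); t=w[(w[:,2]>.115)&(w[:,2]<.14)]
    print(r["conf"],len(t),t.mean(0) if len(t) else 0, cv2.minAreaRect(t[:,:2].astype(np.float32)) if len(t) else 0)
for r in place_of("red_handle",p)[:1]: print(r, world(p,r["location"],.077))
to([.5515,.0295,.107],103)
```

```text
0.85 797 [0.54832615 0.02725247 0.12877403] ((0.5504747033119202, 0.027720550075173378), (0.033891867846250534, 0.008940505795180798), 13.08934497833252)
{'location': [82.1, 315.0], 'conf': 0.87} [[0.45847297 0.00677821 0.077     ]]
t 2.97 pos [0.5507 0.0326 0.2425] yaw_y 103.1 q [ 0.05  0.39 -0.23  1.7   0.1   1.06  1.59] F [-0.3 -0.5 -0.4]
move [-0.   -0.32 13.55] [0.    0.    0.001]
```

View pics/w1.png

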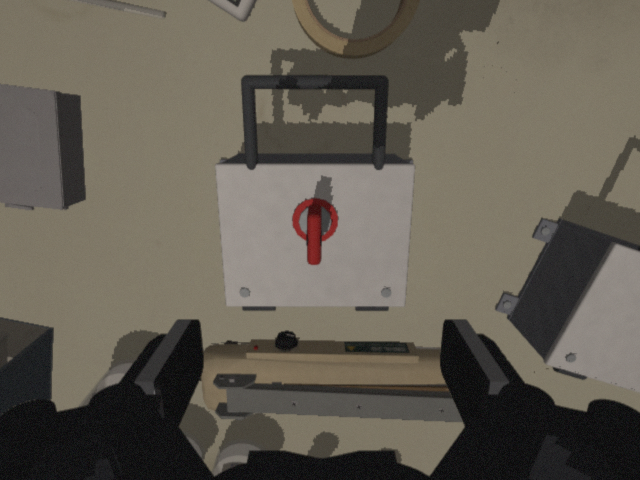

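Call:
{"op": "jog_arm", "data": {"moves": "-1 0 -0.4 3 0 0 0; -1 0 -0.4 6 0 0 0; -1 0 -0.4 8 0 0 0; -1 0 -0.4 8.5 0 0 0; -1 0 -0.4 8.5 0 0 0; -1 0 -0.4 8.5 0 0 0"}}

```text
time_s: 3.47
eef_pos: [0.5524, 0.0279, 0.1581]
ee_rot: [0.0, -0.113, 0.994, 0.0]
force: [0.7, -0.4, -0.1]
gripper_width: 0.0853
gripper_force: 0.0
```

Run:
```python
from h import *
to([.5507,.0283,.107],103)
```

```text
t 3.47 pos [0.5524 0.0279 0.1581] yaw_y 103.0 q [ 0.05  0.48 -0.21  1.81  0.13  0.86  1.57] F [ 0.7 -0.4 -0.1]
move [0.16 0.07 5.11] [-0.     0.001  0.   ]
```

Call:
{"op": "jog_arm", "data": {"moves": "-1 0.1 0 2.5 0 0 0; -1 0.1 0 4.5 0 0 0; -1 0.1 0 5.1 0 0 0; -1 0.1 0 5.1 0 0 0; 0 0.1 0 5.1 0 0 0; 0.3 0.1 0 5.1 0 0 0; 0.6 0.1 0 5.1 0 0 0; 1 0.1 0 5.1 0 0 0; 1 0.1 0 5.1 0 0 0; 1 0.1 0 5.1 0 0 0; 1 0.1 0 5.1 0 0 0; 1 0.1 0 5.1 0 0 0"}}

```text
time_s: 4.47
eef_pos: [0.551, 0.0279, 0.1067]
ee_rot: [0.0, -0.113, 0.994, 0.0]
force: [-2.3, 2.7, 5.1]
gripper_width: 0.0081
gripper_force: 60.0
```

Call:
{"op": "jog_arm", "data": {"moves": "1 0 0 0 0 0 0; 1 0 0 0 0 0 0; 1 0 0 0 0 0 0; 1 0 0 0 0 0 0"}}

```text
time_s: 4.8
eef_pos: [0.551, 0.0279, 0.1068]
ee_rot: [0.0, -0.113, 0.994, 0.0]
force: [-1.7, 2.1, 5.6]
gripper_width: 0.008
gripper_force: 60.0
```

Call:
{"op": "jog_arm", "data": {"moves": "1 0 0 0 0 0 0.1; 1 0 0 0 0 0 0.2; 1 0 0 0 0 0 0.3; 1 0 0 0 0 0 0.4; 1 0 0 0 0 0 0.5; 1 0 0 0 0 0 0.6; 1 0 0 0 0 0 0.7; 1 0 0 0 0 0 0.8; 1 0 0 0 0 0 0.8"}}

```text
time_s: 5.55
eef_pos: [0.5509, 0.0281, 0.1068]
ee_rot: [-0.0, 0.286, 0.958, 0.0]
force: [-1.8, 2.4, 6.1]
gripper_width: 0.008
gripper_force: 60.2
```

Call:
{"op": "jog_arm", "data": {"moves": "1 0 0 0 0 0 0.1; 1 0 0 0 0 0 0.2; 1 0 0 0 0 0 0.3; 1 0 0 0 0 0 0.4; 1 0 0 0 0 0 0.5; 1 0 0 0 0 0 0.6; 1 0 0 0 0 0 0.7; 1 0 0 0 0 0 0.78; 1 0 0 0 0 0 0.78; 1 0 0 0 0 0 0.78; 1 0 0 0 0 0 0.78; 1 0 0 0 0 0 0.78"}}

```text
time_s: 6.55
eef_pos: [0.551, 0.0282, 0.1067]
ee_rot: [-0.0, 0.626, 0.78, 0.0]
force: [-0.9, 2.7, 6.1]
gripper_width: 0.0084
gripper_force: 60.2
```

Run:
```python
from h import *
to([.5507,.0283,.107],13); print(get_obs()["wrist_torque"])
```

```text
t 6.55 pos [0.551  0.0282 0.1067] yaw_y 12.5 q [-0.27  0.55  0.26  1.88 -0.21  0.74  0.33] F [-0.9  2.7  6.1]
move [ 0.02 -0.03 -0.03] [ 0.    -0.001 -0.008]
[0.59700225 0.45107665 0.22137924]
```

Call:
{"op": "jog_arm", "data": {"moves": "1 0 0 0 0 0 0.03; 1 0 0 0 0 0 0.03; 0.5 0 0 0 0 0 0; 0 0 0 0 0 0 0; 0 0 0 0 0 0 0; 0 0 0 0 0 0 0; 0 0 0 -3 0 0 0; 0 0 0 -6 0 0 0; 0 0 0 -9 0 0 0; 0 0 0 -9 0 0 0; 0 0 0 -9 0 0 0"}}

```text
time_s: 7.47
eef_pos: [0.552, 0.0269, 0.1979]
ee_rot: [0.001, 0.627, 0.779, 0.001]
force: [-0.3, 0.3, -0.6]
gripper_width: 0.0427
gripper_force: 0.0
```

Run:
```python
from h import *
for n in ("top","wrist"):
    p=capture(n)
    if n=="wrist": cv2.imwrite("pics/w2.png",p["color"])
    for r in trace("red_key",p)[:1]:
        m=np.argwhere(r["region"]); w=world(p,m); t=w[(w[:,2]>.115)&(w[:,2]<.14)]
        print(n,r["conf"],len(t),t.mean(0) if len(t) else 0, cv2.minAreaRect(t[:,:2].astype(np.float32)) if len(t) else 0)
    for r in place_of("red_handle",p)[:1]: print(r, world(p,r["location"],.077))
to([.459,.008,.195],13)
```

```text
top 0.54 149 [0.55074855 0.03173061 0.12755166] ((0.5519672632217407, 0.030919939279556274), (0.009798180311918259, 0.033422987908124924), 12.943657875061035)
{'location': [235.9, 406.0], 'conf': 0.57} [[0.45894993 0.00442773 0.077     ]]
wrist 0.87 1145 [0.55037019 0.03054061 0.12871672] ((0.5508124828338623, 0.028330473229289055), (0.008938264101743698, 0.03370494768023491), 12.827415466308594)
{'location': [238.2, 176.6], 'conf': 0.6} [[0.46021225 0.00719833 0.077     ]]
t 7.77 pos [0.5504 0.0271 0.1952] yaw_y 12.4 q [-0.3   0.45  0.3   1.77 -0.16  0.95  0.29] F [-0.3 -0.9 -0.7]
move [ 0.1  -9.34  0.04] [-0.002 -0.    -0.01 ]
```

View pics/w2.png

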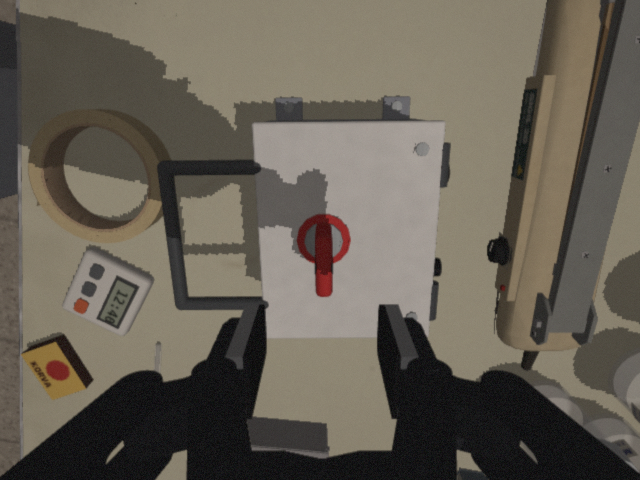

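Call:
{"op": "jog_arm", "data": {"moves": "0 0 -3 0 0 0 0; 0 0 -6 0 0 0 0; 0 0 -9.3 0 0 0 0; 0 0 -9.3 0 0 0 0; 0 0 -9.3 3 0 0 0; 0 0 -9.3 6 0 0 0; 0 0 -9.3 8 0 0 0; 0 0 -9.3 8 0 0 0; 0 0 -9.3 8 0 0 0"}}

```text
time_s: 8.52
eef_pos: [0.4595, 0.007, 0.1156]
ee_rot: [-0.001, 0.627, 0.779, -0.001]
force: [0.1, 0.4, 0.0]
gripper_width: 0.0421
gripper_force: 0.0
```

Run:
```python
from h import *
to([.4595,.0075,.069],13)
```

```text
t 8.52 pos [0.4595 0.007  0.1156] yaw_y 12.4 q [-0.27  0.43  0.28  2.09 -0.19  0.64  0.36] F [0.1 0.4 0. ]
move [0.05 0.02 4.66] [-0.003 -0.    -0.01 ]
```

Call:
{"op": "jog_arm", "data": {"moves": "0 0 0 2 0 0 0; 0 0 0 4 0 0 0; 0 0 0 4.7 0 0 0; 0 0 0 4.7 0 0 0; 0 0 0 4.7 0 0 0; 0.5 0 0 4.7 0 0 0; 0.7 0 0 4.7 0 0 0; 1 0 0 4.7 0 0 0; 1 0 0 4.7 0 0 0; 1 0 0 4.7 0 0 0; 1 0 0 4.7 0 0 0; 1 0 0 4.7 0 0 0"}}

```text
time_s: 9.52
eef_pos: [0.4586, 0.0068, 0.07]
ee_rot: [-0.001, 0.626, 0.779, -0.001]
force: [-6.0, -1.9, 9.2]
gripper_width: 0.0067
gripper_force: 58.7
```

Call:
{"op": "jog_arm", "data": {"moves": "1 0 0 0 0 0 0; 1 0 0.05 -0.6 0 0 0; 1 0 0.1 -1.2 0 0 0; 1 0 0.23 -2.5 0 0 0; 1 0 0.23 -2.5 0 0 0; 1 0 0.23 -2.5 0 0 0"}}

```text
time_s: 10.02
eef_pos: [0.4608, 0.0073, 0.0951]
ee_rot: [-0.001, 0.626, 0.779, -0.001]
force: [-6.3, -2.9, 2.3]
gripper_width: 0.0065
gripper_force: 59.2
```

Run:
```python
from h import *
to([.4595,.0075,.069],13)
p=capture("wrist"); cv2.imwrite("pics/w3.png",p["color"])
```

```text
t 10.02 pos [0.4608 0.0073 0.0951] yaw_y 12.4 q [-0.25  0.47  0.26  2.11 -0.21  0.59  0.38] F [-6.3 -2.9  2.3]
move [ 0.04 -0.11  2.61] [-0.002 -0.    -0.01 ]
```

View pics/w3.png

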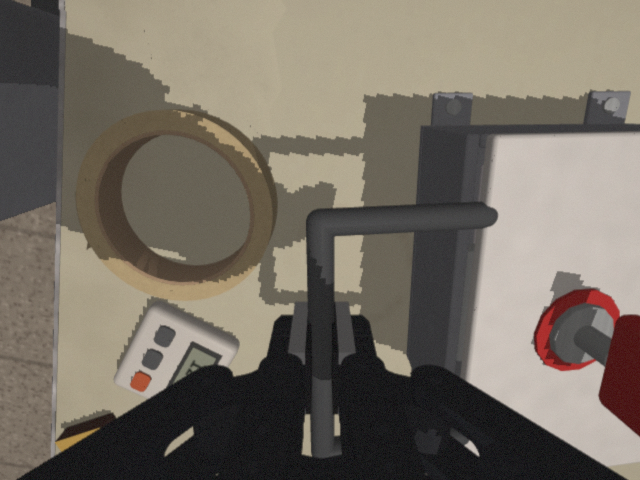

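Call:
{"op": "jog_arm", "data": {"moves": "1 0 0.25 -1.2 0 0 0; 1 0 0.6 -2.4 0 0 0; 1 0 1.05 -3.55 0 0 0; 1 0 1.54 -4.65 0 0 0; 1 0 2.15 -5.7 0 0 0; 1 0 2.82 -6.76 0 0 0; 1 0 3.6 -7.7 0 0 0; 1 0 4.4 -8.67 0 0 0; 1 0 5.3 -9.5 0 0 0; 1 0 6.25 -10.31 0 0 0; 1 0 6.25 -10.31 0 0 0; 1 0 6.25 -10.31 0 0 0"}}

```text
time_s: 11.07
eef_pos: [0.5195, 0.0207, 0.1996]
ee_rot: [-0.003, 0.627, 0.779, -0.002]
force: [-21.1, -0.9, 25.7]
gripper_width: 0.0068
gripper_force: 60.1
```

Call:
{"op": "jog_arm", "data": {"moves": "1 0 1 -0.7 0 0 0; 1 0 2.07 -1.35 0 0 0; 1 0 3.2 -1.9 0 0 0; 1 0 4.32 -2.38 0 0 0; 1 0 5.5 -2.75 0 0 0; 1 0 6.7 -3.06 0 0 0; 1 0 7.5 -3.2 0 0 0; 1 0 7.5 -3.2 0 0 0; 1 0 7.5 -3.2 0 0 0"}}

```text
time_s: 11.82
eef_pos: [0.5985, 0.0389, 0.2315]
ee_rot: [0.001, 0.626, 0.78, 0.002]
force: [0.2, 3.4, 5.5]
gripper_width: 0.0069
gripper_force: 62.8
```

Run:
```python
from h import *
to([.4595,.0075,.069],13)
p=capture("scene"); cv2.imwrite("pics/s3.png",p["color"])
```

```text
t 11.82 pos [0.5985 0.0389 0.2315] yaw_y 12.5 q [-0.3   0.48  0.31  1.6  -0.16  1.08  0.27] F [0.2 3.4 5.5]
move [ -0.06 -14.34  16.17] [ 0.005 -0.001 -0.008]
```

View pics/s3.png

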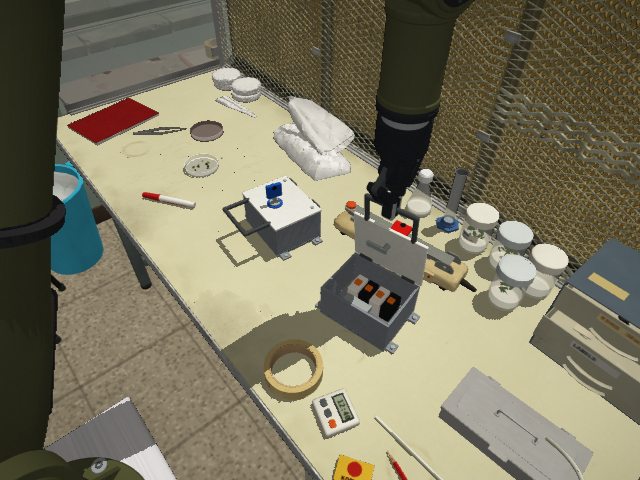

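Call:
{"op": "jog_arm", "data": {"moves": "0.5 0 0 0 0 0 0; 0.3 0 0 0 0 0 0; 0.3 0 0 0 0 0 0; 0.3 0 0 0 0 0 0; 0.3 0 0 -1.5 0 0 0; 0.3 0 0 -3 0 0 0; 0.3 0 0 -6 0 0 0; 0.3 0 0 -9 0 0 0; 0.3 0 0 -9 0 0 0; 0.3 0 0 -9 0 0 0"}}

```text
time_s: 12.7
eef_pos: [0.5974, 0.0369, 0.3211]
ee_rot: [0.001, 0.627, 0.779, 0.001]
force: [-0.3, -0.5, -0.5]
gripper_width: 0.0295
gripper_force: 0.0
```

Run:
```python
from h import *
to([.4595,.0075,.069],13)
p=capture("scene"); cv2.imwrite("pics/s4.png",cv2.resize(p["color"][120:370,180:500],None,fx=2.3,fy=2.3))
```

```text
t 12.7 pos [0.5974 0.0369 0.3211] yaw_y 12.4 q [-0.31  0.42  0.33  1.44 -0.14  1.29  0.25] F [-0.3 -0.5 -0.5]
move [  0.11 -14.19  25.16] [ 0.004  0.001 -0.01 ]
```

View pics/s4.png

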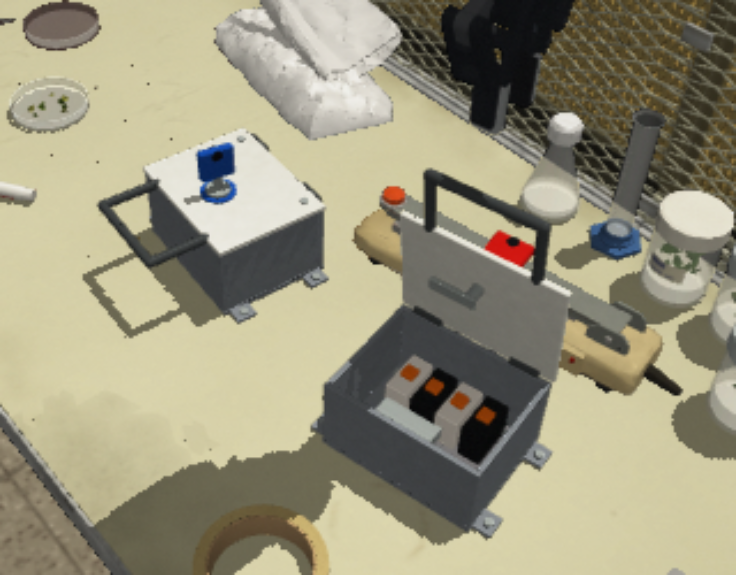

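The panel stands nearly upright on its own, with the key still turned (the red wing shows across, behind the panel). The blue key is untouched and the gripper is clear of everything.

```bash
python3 -c "
from station import *
print(job_done())"
```

```text
the job is handed in; nothing more can be done
None
```

The red key is turned 90° to its stop, the red box's panel stands open at roughly 80°, the blue key was not touched, and the job was handed in at about 13 s; no verdict was returned.

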